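Load two spacer rings into the cleaner's tube and start it with the key

TASK

Load the spacer cleaner: slide the two loose metal rings across its flat deck, without lifting them, so that they drop into the round tube on top of the ring already inside, the thick ring first and the thin ring last, lying flat in one column. Then turn the key on the deck clockwise as far as it goes against its spring and let go so that it springs back. Leave the pewter weight and the opal on its glass plate where they are.

Things in the scene. Friction and masses are not known exactly. Their poses are not given: they have to be found in the camera images.
- cleaner: spacer cleaner, a fixed low grey box 310 mm (its x) by 380 mm (its y) by 62 mm high with a flat top (the deck); origin at the centre of its underside on the bench, z up, x points roughly away from the robot. A ring pushed over the deck from the robot's side stops at the curved stop, over the mouth, and drops
- tube_mouth (a point): centre of the tube's round mouth, 45 mm along the cleaner's +x from its middle, at deck height (62 mm above the bench), axes as the cleaner's. The tube is an upright blind bore, 82.5 mm diameter, 50 mm deep, mouth flush with the deck. On the deck behind it (+x) a curved stop 10 mm high, 42 to 51 mm from this point, spans 38 degrees either side of +x
- thick_ring: loose aluminium ring, outer diameter 80 mm, hole 36 mm, 16 mm thick, about 0.2 kg, lying flat on the deck at one of the two places on the robot's side of the mouth; origin at the centre of its underside, z along its axis. Seated, its underside is 29 mm and its top 13 mm below the deck
- thin_ring: loose aluminium ring, outer diameter 80 mm, hole 36 mm, 10 mm thick, about 0.1 kg, lying flat on the deck at the other place; origin at the centre of its underside, z along its axis. Seated on the thick ring, its underside is 13 mm and its top 3 mm below the deck
- seated_ring: aluminium ring of the same 80 mm outer diameter, 21 mm thick, with a small 20 mm hole, already lying on the floor of the tube (its underside 50 mm below the deck); origin at the centre of its underside
- start_key (a joint): angle of the spring-return key in rad: 0 at rest, grows clockwise seen from above to a stop at 0.9. A spring of 0.14 N m per rad returns it to 0
- key_bow (a point): centre of the key's upright flat bow, a steel bar 60 mm long (this point's x), 12 mm thick (its y) and 34 mm high (z, 17 mm above and below this point), turning about its own vertical centre line. It stands on a round socket 54 mm wide and 10 mm high on the deck, at the left or right of the tube mouth; this point is 33 mm above the deck
- pewter_weight: round dark pewter weight without a hole, 66 mm diameter, 46 mm high with a small knob on top, 0.6 kg, on the deck on the other side of the mouth from the key; origin at the centre of its underside. Leave it alone
- glass_plate: loose glass plate 110 by 150 by 8 mm on the bench left of the cleaner; origin at the centre of its underside. Leave it alone
- opal_slice: round opal slice 72 mm across and 7 mm thick lying on the glass plate; origin at the centre of its underside. Leave it alone
Mind the look-alikes: they are no part of the job. Leave any brown or turquoise look-alike of the seated_ring alone.

How it is judged:
On the way, in this order (a step that is already met when the one before it is completed fails the run):
1. the thick ring lies flat in the tube on the ring already there (horizontal distance between thick_ring and tube_mouth below 0.005 m and z of thick_ring in the frame of tube_mouth below -0.026 m and angle between thick_ring's own z axis and vertical below 0.08 rad), for 0.1 s.
2. the thin ring lies flat in the tube on the thick ring (horizontal distance between thin_ring and tube_mouth below 0.005 m and z of thin_ring in the frame of tube_mouth below -0.01 m and angle between thin_ring's own z axis and vertical below 0.08 rad), for 0.1 s.
3. the key is turned to start (at least 0.7 of its 0.9 rad) (value of joint start_key above 0.7 rad), for 0.05 s.
At the end, for the whole second after the job is handed in: Original, thick, thin ring lie in this order from the floor, at rest in the tube, within 5 mm of its axis; the two loaded ones flat within 0.08 rad, the thick one's underside over 26 mm, the thin one's 10 to 17 mm below the deck. The key, once turned, is back within 0.12 rad of rest (all of step 1 and all of step 2 and horizontal distance between seated_ring and tube_mouth below 0.005 m and z of seated_ring in the frame of tube_mouth below -0.046 m and z of thin_ring in the frame of tube_mouth above -0.017 m and value of joint start_key below 0.12 rad and linear speed of each of thin_ring, thick_ring below 0.02 m/s); the robot touches nothing.
It fails at once if a loose ring is lifted more than 25 mm off the deck (z of any of thick_ring, thin_ring in the frame of tube_mouth above 0.025 m).
It fails at once if the pewter weight is moved more than 25 mm (distance of pewter_weight from where it was at the start of the episode above 0.025 m).
It fails at once if the glass plate or the opal slice is moved more than 25 mm (distance of any of glass_plate, opal_slice from where it was at the start of the episode above 0.025 m).
It also fails if it takes over 59 s, if anything falls off the work surface, if the arm or the gripper's body presses on something with over 40 N, if the wrist force passes 120 N, or if a joint passes its speed limit or range.

ROBOT

A 6-joint arm with a two-finger parallel gripper is mounted at the origin on the work surface. World frame = base frame: x ahead of the robot, y to its left, z up, the work surface at z = 0. Lengths are in m, angles in rad, forces in N, time in s.
With the tool pointing down it reaches from about 0.425 to 0.95 m from the base axis. Payload 3.5 kg.
Tool frame: the origin (TCP) lies midway between the tips of the shut fingers; the grasp point (between the pads) lies 19 mm behind it (r.grip_depth is the distance from the TCP to the grasp point, in m); z points along the fingers, y is the direction in which the jaws open and shut (so a half turn about z gives the same grasp; the last joint's range is limited). The gripper opens to 85 mm and grips with 20 to 120 N. Pads are 22 mm wide; open, the fingers measure 114 mm over their backs; the gripper's body (76 mm by 85 mm) begins 54 mm behind the grasp point. The pads swing forward as they close: fully open they stand 13 mm farther back than shut.
Start: joints at [-1.395, 0.286, 1.577, -0, 1.279, -0.15], TCP at [0.216, -0.639, 0.231] pointing down, gripper open.
Joint ranges: [-2.77, 2.77], [-0.9, 2.22], [0.21, 2.48], [-1.53, 4.67], [0.24, 2.81], [-2.84, 2.84]. Speed limits (rad/s): [2.79, 2.79, 3.14, 3.14, 3.14, 3.14].

INTERFACE

Orientations are given as a unit quaternion [x, y, z, w].
In Python, from station import r gives the robot as it stands. The module is installed in compiled form; this text tells all that it offers.
- The arm moves only by the tool apply_moves, never from a script. Its argument "targets" is a list of rows, each an object of numbers: "claw": the finger opening in mm, from 0 to 85.4; "tx", "ty", "tz": the shift along the tool's x, y, z normalised to -1 to 1, where 1 is 60 mm; "ax", "ay", "az": the turn, a rotation vector about the tool's x, y, z normalised to -1 to 1, where 1 is 180 degrees. A call has 1 to 10 rows; each row shifts and turns the pose as measured when the row begins, along the tool's axes as they then stand; what a row does not reach is not made up. A row lasts 1/8 s, in which the tool goes at most 62.5 mm and 10.7 degrees, less where a joint would pass 70% of its speed; a pose out of reach is approached as far as the arm can. A call with a number of a shift or a turn outside -1 to 1 is refused whole. A call with a gripper value outside its range is refused whole. The fingers move at their own pace and stop on an object; "grip_force" is the grip in N (left out, the last holds). Time passes only in rows, so rows that do not move let the fingers close. It gives the time, the measured TCP pose, the force and the opening at its end, in the units of the state.
- r.get_obs(): the state, without advancing time (a new reading comes with each control period).
- r.capture(name): name is "scene" or "top" or "wrist"; returns (picture, depth): 420x560x3 uint8, red, green, blue; 420x560 float32, m along the optical axis (not along the pixel's ray), 0 where there is no reading.
- r.camera_info(name): a dict with "camera_matrix" (3x3 intrinsics, pixels), "camera_from_world" (4x4, takes a point from world to camera coordinates). Camera axes: x right, y down, z forward; pixel columns grow to the right and rows downward; lengths in m; the calibration is good to about 2 mm. A picture is of the moment at which its call begins: read the wrist's pose just before it. camera_info takes no time and is no camera call; for the wrist camera it gives the pose at the moment of the call.
- r.hand_in(): hands the job in, once; it reports no verdict.
The state is a dict: "t": time; "qpos": joint angles; "qd": joint speeds; "tau": joint torques, N m; "ee_pos": TCP position; "ee_rot": TCP orientation; "force": force on the tool from outside, world axes, zero at the start; "ft_torque": the same for the moment, N m; "width": finger opening in m.
Only numpy, scipy, OpenCV 4.12 (cv2) and the standard library are available. Lean on these libraries where they do the work, as an engineer would, in place of code of your own. Each camera call takes 0.05 s, during which the arm holds its last target. There are 200 camera calls.

## Working session

There is one attempt and no reset: what is moved stays moved. The work goes in short steps, Python scripts to look and compute and a tool call to move; the robot and the scene stay as the last step left them, time stands still between calls to the robot, and variables do not carry over. Pictures are saved under pics/ and viewed, about 8 in all and at most 12, crops included, and the job is handed in when it is done.

Besides the shell and the picture viewer there is one more tool, called after "Emit:" in YAML: its name, and indented under it one key for each argument. apply_moves: Moves the arm, as the interface text tells. Scaled input: -1 to 1 covers 60 mm each way for a shift and 180 degrees each way for a turn. Its arguments: {"type":"object","properties":{"targets":{"type":"array","items":{"type":"object","properties":{"claw":{"type":"number"},"tx":{"type":"number"},"ty":{"type":"number"},"tz":{"type":"number"},"ax":{"type":"number"},"ay":{"type":"number"},"az":{"type":"number"}}}},"grip_force":{"type":"number"}},"required":["targets"]}

```bash
mkdir -p pics; cat > h.py <<'E'
import numpy as np, cv2
from station import r
from scipy.spatial.transform import Rotation as R
def cam(n):
    c=r.camera_info(n); return np.array(c["camera_matrix"]),np.array(c["camera_from_world"])
def ray(K,T,u,v,z):
    d=T[:3,:3].T@np.linalg.inv(K)@np.array([u,v,1.]); o=-T[:3,:3].T@T[:3,3]
    return o+d*(z-o[2])/d[2]
def snap(n,f):
    K,T=cam(n); p,d=r.capture(n); cv2.imwrite(f"pics/{f}.png",p[:,:,::-1]); np.savez(f"{f}.npz",p=p,d=d,K=K,T=T); return p,d,K,T
E
python3 - <<'E'
from h import *
for n in("top","scene"):
    p,d,K,T=snap(n,n+"0"); print(n,K.round(1).tolist(),(-T[:3,:3].T@T[:3,3]).round(3),T[:3,:3].round(2).tolist())
o=r.get_obs();print(o["t"],o["ee_pos"],o["ee_rot"])
E
```

```text
top [[446.4, 0.0, 287.5], [0.0, 446.4, 208.4], [0.0, 0.0, 1.0]] [0.433 0.104 1.232] [[0.02, -1.0, 0.02], [-0.99, -0.02, -0.11], [0.11, -0.02, -0.99]]
scene [[384.1, 0.0, 284.0], [0.0, 384.1, 210.7], [0.0, 0.0, 1.0]] [ 1.134 -0.317  0.857] [[0.56, 0.83, 0.02], [0.63, -0.41, -0.66], [-0.54, 0.38, -0.75]]
0.1 [ 0.2159439  -0.63888834  0.23002426] [ 9.86760399e-01  1.62181084e-01 -1.96383083e-05 -1.10066476e-03]
```

View pics/top0.png

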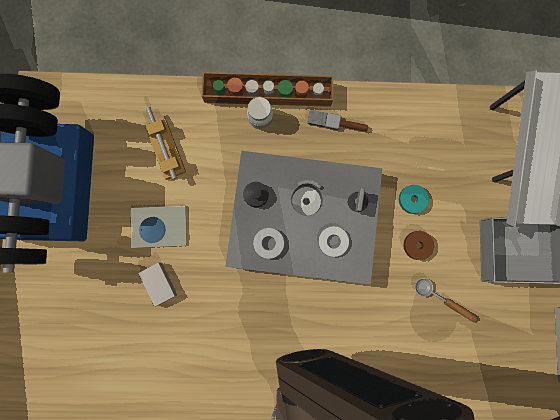

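View pics/scene0.png

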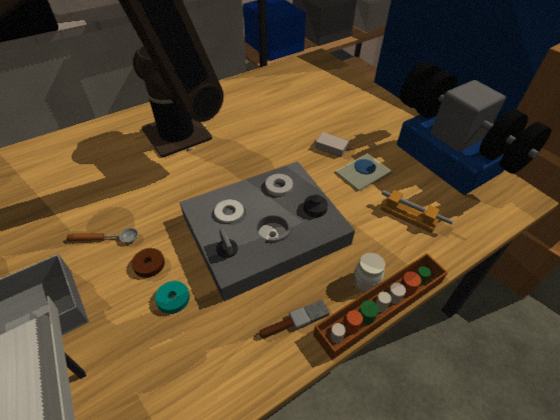

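The top view shows the rings at (269,243) and (334,241), the mouth at (306,201), the key on the right at (361,200), and the weight at (259,194). The brown and turquoise look-alikes are off the deck at (420,245) and (414,199). Next I measure.

```bash
python3 - <<'E'
from h import *
f=np.load("top0.npz");p,d,K,T=f["p"],f["d"],f["K"],f["T"]
v,u=np.mgrid[:420,:560]
P=np.stack([(u-K[0,2])/K[0,0]*d,(v-K[1,2])/K[1,1]*d,d],-1)
W=(P-T[:3,3])@T[:3,:3]
z=W[...,2]
box=(u>215)&(u<390)&(v>145)&(v<295)
deck=box&(abs(z-.062)<.006)
print("deck z",np.median(z[deck]))
full=box&(z>.045)
c,_=cv2.findContours(full.astype(np.uint8),cv2.RETR_EXTERNAL,cv2.CHAIN_APPROX_SIMPLE)
c=max(c,key=cv2.contourArea)
pts=np.array([ray(K,T,a,b,.062)[:2] for a,b in c[:,0]],np.float32)
rc=cv2.minAreaRect(pts);print("rect",rc,cv2.boxPoints(rc).round(4).tolist())
for n,(a,b) in dict(L=(269,243),R=(334,241)).items():
    m=(np.hypot(u-a,v-b)<24)&(z>.0665)
    zt=np.median(z[m]); 
    cs,_=cv2.findContours(m.astype(np.uint8),cv2.RETR_EXTERNAL,cv2.CHAIN_APPROX_NONE);q=max(cs,key=cv2.contourArea)
    e=np.array([ray(K,T,x,y,zt)[:2] for x,y in q[:,0]],np.float32)
    print(n,"top z",zt,m.sum(),cv2.minEnclosingCircle(e))
for n,(a,b) in dict(weight=(259,194),key=(361,200)).items():
    m=(np.hypot(u-a,v-b)<26)&(z>.078)
    print(n,z[m].max(),np.median(W[m],0),m.sum())
    if n=="key": 
        m&=z>.1; print(cv2.minAreaRect(W[m][:,:2].astype(np.float32)))
m=(np.hypot(u-306,v-201)<24)&(z<.05);print("hole",m.sum(),np.median(z[m]))
cs,_=cv2.findContours(m.astype(np.uint8),cv2.RETR_EXTERNAL,cv2.CHAIN_APPROX_NONE);q=max(cs,key=cv2.contourArea)
print(cv2.minEnclosingCircle(np.array([ray(K,T,x,y,.062)[:2] for x,y in q[:,0]],np.float32)))
big=cv2.resize(p[140:300,215:400],None,fx=4,fy=4,interpolation=cv2.INTER_CUBIC);cv2.imwrite("pics/crop.png",big[:,:,::-1])
E
```

```text
deck z 0.06253234263232248
rect ((0.5461984276771545, 0.03347399830818176), (0.3801118731498718, 0.31099218130111694), 84.16862487792969) [[0.37220001220703125, -0.13979999721050262], [0.6815999746322632, -0.17139999568462372], [0.7202000021934509, 0.20669999718666077], [0.4108000099658966, 0.23829999566078186]]
L top z 0.07827515502926122 655 ((0.47393566370010376, 0.12662667036056519), 0.04339536279439926)
R top z 0.0721826156223469 635 ((0.481349378824234, -0.04131597280502319), 0.04106464609503746)
weight 1.2315659962546623 [0.59860351 0.16307476 0.08734068] 505
key 1.2315659962546623 [ 0.58619133 -0.10270659  0.11091137] 166
((0.5103532671928406, -0.016615301370620728), (0.042741190642118454, 0.2840421497821808), 41.16825485229492)
hole 715 0.033353472415805586
((0.5900450944900513, 0.02960757352411747), 0.04054875671863556)
```

View pics/crop.png

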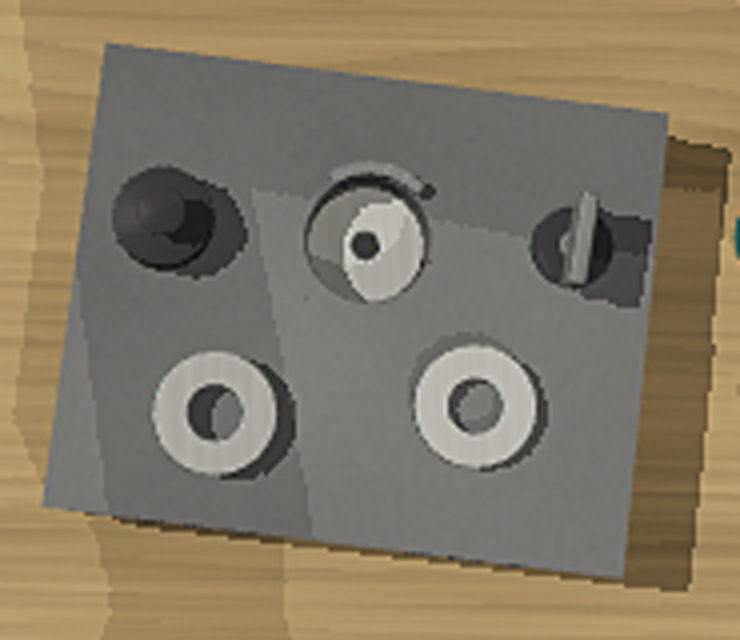

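Thick ring is left (top z 78 mm) at about (0.474, 0.126). Thin ring is right (top z 72 mm) at about (0.481, -0.041). The tube is at (0.590, 0.029) and the cleaner yaw is -5.8°. My plan is to straddle each ring with jaws along the cleaner's y, slide it over the mouth and open. First I check that the way there is clear.

```bash
python3 - <<'E'
from h import *
f=np.load("top0.npz");d,K,T=f["d"],f["K"],f["T"]
v,u=np.mgrid[:420,:560]
P=np.stack([(u-K[0,2])/K[0,0]*d,(v-K[1,2])/K[1,1]*d,d],-1);W=(P-T[:3,3])@T[:3,:3]
ok=(d>0)
for a,b in[((400,480),(150,300)),((480,560),(210,290)),((480,560),(60,210)),((480,560),(290,340))]:
    m=ok&(u>=a[0])&(u<a[1])&(v>=b[0])&(v<b[1]);print(a,b,W[m].max(0).round(2),W[m].min(0).round(2))
for n,(a,b) in dict(L=(269,243),R=(334,241)).items():
    m=ok&(np.hypot(u-a,v-b)<26)&(W[...,2]>.0675)&(W[...,2]<.085)
    print(n,((W[m].max(0)+W[m].min(0))/2).round(4),(np.ptp(W[m],0)).round(4))
E
```

```text
(400, 480) (150, 300) [ 0.75 -0.23  0.03] [ 0.33 -0.47 -0.01]
(480, 560) (210, 290) [ 0.58 -0.45  0.13] [ 0.36 -0.68 -0.01]
(480, 560) (60, 210) [ 1.4  -0.46  0.24] [ 0.57 -1.21 -0.77]
(480, 560) (290, 340) [ 0.36 -0.45  0.03] [ 0.23 -0.68 -0.01]
L [0.4828 0.1321 0.0762] [0.1143 0.1021 0.0173]
R [ 0.4792 -0.0437  0.0735] [0.1124 0.1257 0.0119]
```

Emit:
apply_moves:
  targets:
    - {"tz": -0.9, "claw": 85}
    - {"tz": -0.9}

```text
validation failed for argument at $.ta...
```

Emit:
apply_moves:
  targets:
    - {"tx": 0, "ty": 0, "tz": -0.9, "ax": 0, "ay": 0, "az": 0, "claw": 85}
    - {"tx": 0, "ty": 0, "tz": -0.9, "ax": 0, "ay": 0, "az": 0, "claw": 85}

```text
t: 0.35
ee_pos: [0.2154, -0.6363, 0.331]
ee_rot: [0.987, 0.162, -0.0, -0.01]
force: [0.8, -0.8, 0.2]
width: 0.0849
```

Emit:
apply_moves:
  targets:
    - {"tx": 0.86, "ty": -0.43, "tz": 0, "ax": 0, "ay": 0, "az": 0, "claw": 85}
    - {"tx": 0.86, "ty": -0.43, "tz": 0, "ax": 0, "ay": 0, "az": 0, "claw": 85}
    - {"tx": 0.86, "ty": -0.43, "tz": 0, "ax": 0, "ay": 0, "az": 0, "claw": 85}
    - {"tx": 0.86, "ty": -0.43, "tz": 0, "ax": 0, "ay": 0, "az": 0, "claw": 85}
    - {"tx": 0.86, "ty": -0.43, "tz": 0, "ax": 0, "ay": 0, "az": 0, "claw": 85}
    - {"tx": 0.86, "ty": -0.43, "tz": 0, "ax": 0, "ay": 0, "az": 0, "claw": 85}
    - {"tx": 0.86, "ty": -0.43, "tz": 0, "ax": 0, "ay": 0, "az": 0, "claw": 85}
    - {"tx": 0.24, "ty": -0.88, "tz": 0, "ax": 0, "ay": 0, "az": 0, "claw": 85}
    - {"tx": 0.24, "ty": -0.88, "tz": 0, "ax": 0, "ay": 0, "az": 0, "claw": 85}
    - {"tx": 0.24, "ty": -0.88, "tz": 0, "ax": 0, "ay": 0, "az": 0, "claw": 85}

```text
t: 1.6
ee_pos: [0.4982, -0.1762, 0.3352]
ee_rot: [0.987, 0.159, -0.002, -0.009]
force: [0.3, 0.3, 0.2]
width: 0.085
```

Emit:
apply_moves:
  targets:
    - {"tx": 0.19, "ty": -0.88, "tz": 0, "ax": 0, "ay": 0, "az": 0, "claw": 85}
    - {"tx": 0.19, "ty": -0.88, "tz": 0, "ax": 0, "ay": 0, "az": 0, "claw": 85}
    - {"tx": 0.19, "ty": -0.88, "tz": 0, "ax": 0, "ay": 0, "az": 0, "claw": 85}
    - {"tx": 0.19, "ty": -0.88, "tz": 0, "ax": 0, "ay": 0, "az": 0, "claw": 85}
    - {"tx": 0.19, "ty": -0.88, "tz": 0, "ax": 0, "ay": 0, "az": 0, "claw": 85}
    - {"tx": 0, "ty": 0, "tz": 0.4, "ax": 0, "ay": 0, "az": 0.0455, "claw": 85}
    - {"tx": 0, "ty": 0, "tz": 0.4, "ax": 0, "ay": 0, "az": 0.0455, "claw": 85}
    - {"tx": 0, "ty": 0, "tz": 0.4, "ax": 0, "ay": 0, "az": 0.0455, "claw": 85}
    - {"tx": 0, "ty": 0, "tz": 0, "ax": 0, "ay": 0, "az": 0, "claw": 85}

```text
t: 2.72
ee_pos: [0.4634, 0.1077, 0.2628]
ee_rot: [0.998, -0.057, -0.006, -0.009]
force: [0.4, 0.2, -0.2]
width: 0.0849
```

```bash
cat >> h.py <<'E'
def world(d,K,T):
    v,u=np.mgrid[:d.shape[0],:d.shape[1]]
    P=np.stack([(u-K[0,2])/K[0,0]*d,(v-K[1,2])/K[1,1]*d,d],-1);return (P-T[:3,3])@T[:3,:3]
def pose():
    o=r.get_obs();x=R.from_quat(o["ee_rot"]).as_matrix();return np.array(o["ee_pos"]),x,o
E
python3 - <<'E'
from h import *
p,d,K,T=snap("wrist","w1");e,x,o=pose()
print(o["t"],e,x.round(4).tolist(),o["qpos"].round(2) if hasattr(o["qpos"],"round") else o["qpos"]);print((-T[:3,:3].T@T[:3,3]).round(3),T[:3,:3].round(2).tolist())
E
```

```text
2.775 [0.46429903 0.10759627 0.26444368] [[0.9935, -0.1134, -0.0075], [-0.1132, -0.9934, 0.0185], [-0.0096, -0.0176, -0.9998]] [ 0.   -0.19  2.01  0.02  1.33  1.68]
[0.537 0.097 0.405] [[-0.11, -0.99, -0.02], [-0.95, 0.11, 0.29], [-0.29, 0.05, -0.96]]
```

View pics/w1.png

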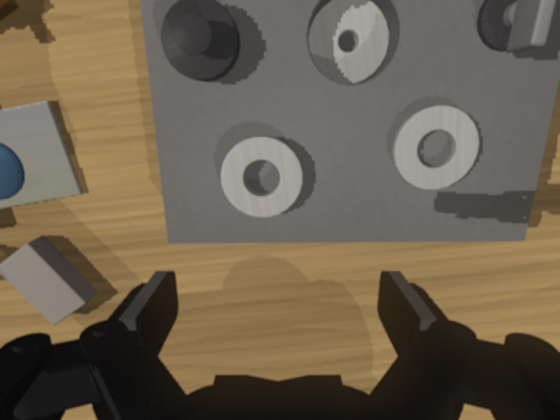

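The wrist view shows the whole working area: thick ring at about (261,176), thin at (437,147), mouth at (349,40), and the deck front edge level in the image. I'll fit the rims now.

```bash
cat > meas.py <<'E'
from h import *
def ring(p,K,T,c,rad,zt,thr=135):
    g=cv2.GaussianBlur(cv2.cvtColor(p,cv2.COLOR_RGB2GRAY),(3,3),0); v,u=np.mgrid[:420,:560]
    m=((g>thr)&(np.hypot(u-c[0],v-c[1])<rad)).astype(np.uint8)
    cs,_=cv2.findContours(m,cv2.RETR_EXTERNAL,cv2.CHAIN_APPROX_NONE);q=max(cs,key=cv2.contourArea)
    h=cv2.convexHull(q)[:,0]
    e=np.array([ray(K,T,a,b,zt)[:2] for a,b in q[:,0]])
    A=np.c_[2*e,np.ones(len(e))]
    for _ in range(5):
        s=np.linalg.lstsq(A,(e**2).sum(1),rcond=None)[0];rr=np.sqrt(s[2]+s[:2]@s[:2])
        k=abs(np.hypot(*(e-s[:2]).T)-rr)<.002
        if k.sum()>20:e,A=e[k],A[k]
    return s[:2].round(4),rr.round(4),len(e)
E
python3 - <<'E'
from meas import *
f=np.load("w1.npz");p,d,K,T=f["p"],f["d"],f["K"],f["T"];W=world(d,K,T)
g=cv2.cvtColor(p,cv2.COLOR_RGB2GRAY);print(g[176,230],g[120,300],g[147,405],g[215,300],W[176,230],W[147,405],W[215,300])
print("thick",ring(p,K,T,(261,176),52,.078),"thin",ring(p,K,T,(437,147),52,.072))
z=W[...,2];v,u=np.mgrid[:420,:560]
m=(np.hypot(u-349,v-40)<55)&(z<.055)&(d>0)
q=max(cv2.findContours(m.astype(np.uint8),0,1)[0],key=cv2.contourArea)
e=np.array([ray(K,T,a,b,.062)[:2] for a,b in q[:,0]]);A=np.c_[2*e,np.ones(len(e))]
for _ in range(6):
    s=np.linalg.lstsq(A,(e**2).sum(1),rcond=None)[0];rr=np.sqrt(s[2]+s[:2]@s[:2]);k=abs(np.hypot(*(e-s[:2]).T)-rr)<.002
    if k.sum()>20:e,A=e[k],A[k]
print("mouth",s[:2],rr,len(e))
col=[(c,np.argmax(z[215:260,c]<.05)+215) for c in range(190,510,20)]
E_=np.array([ray(K,T,a,b,.062)[:2] for a,b in col],np.float32);print("edge",cv2.fitLine(E_,cv2.DIST_HUBER,0,.01,.01).ravel())
k=(z>.1)&(z<.12)&(u>470)&(v<60);print("bow",W[k].mean(0),cv2.minAreaRect(W[k][:,:2].astype(np.float32)))
E
```

```text
164 113 161 107 [0.47960232 0.15468407 0.07925055] [ 0.4875675  -0.01413069  0.07368564] [0.42752606 0.09113039 0.06232462]
thick (array([0.4742, 0.1256]), np.float64(0.0388), 226) thin (array([ 0.4827, -0.0434]), np.float64(0.0389), 233)
mouth [0.58916587 0.02804824] 0.03915172957101595 155
edge [0.10056391 0.9949306  0.39129317 0.05204393]
bow [ 0.57483799 -0.10245077  0.10979083] ((0.5755204558372498, -0.10453809052705765), (0.012867092154920101, 0.03447570279240608), 80.615478515625)
```

```bash
cat >> h.py <<'E'
YAW=np.deg2rad(-5.8)
def plan(x,y,z,yaw=YAW):
    e,M,o=pose();c,s=np.cos(yaw),np.sin(yaw)
    D=np.array([[c,s,0],[s,-c,0],[0,0,-1.]]).reshape(3,3)
    t=M.T@(np.array([x,y,z])-e)/.06; a=R.from_matrix(M.T@D).as_rotvec()/np.pi
    print("t%.2f"%o["t"],"at",e.round(4),"F",np.round(o["force"],1),"w",round(o["width"],4),"| t",t.round(3),"a",a.round(4),"q6 %.2f"%o["qpos"][5])
E
python3 -c "
from h import *
plan(.4742,.1256,.10)"
```

```text
t2.77 at [0.4643 0.1076 0.2644] F [-1.3 -0.4  0.7] w 0.0853 | t [ 0.156 -0.269  2.745] a [-0.0056  0.003  -0.0039] q6 1.68
```

Emit:
apply_moves:
  targets:
    - {"tx": 0.156, "ty": -0.269, "tz": 0.7, "ax": -0.0056, "ay": 0.003, "az": -0.0039, "claw": 85.4}
    - {"tx": 0, "ty": 0, "tz": 0.9, "ax": 0, "ay": 0, "az": 0, "claw": 85.4}
    - {"tx": 0, "ty": 0, "tz": 0.9, "ax": 0, "ay": 0, "az": 0, "claw": 85.4}
    - {"tx": 0, "ty": 0, "tz": 0, "ax": 0, "ay": 0, "az": 0, "claw": 85.4}

```text
t: 3.28
ee_pos: [0.4821, 0.1234, 0.1193]
ee_rot: [0.999, -0.047, 0.008, -0.0]
force: [0.3, 0.2, 0.5]
width: 0.0853
```

```bash
python3 -c "
from h import *
plan(.4742,.1256,.10)"
```

```text
t3.27 at [0.4821 0.1234 0.1193] F [0.3 0.2 0.5] w 0.0853 | t [-0.139 -0.023  0.32 ] a [-0.0005 -0.0048  0.0026] q6 1.71
```

Emit:
apply_moves:
  targets:
    - {"tx": -0.139, "ty": -0.023, "tz": 0.1, "ax": 0, "ay": -0.0048, "az": 0.0026, "claw": 85.4}
    - {"tx": 0, "ty": 0, "tz": 0, "ax": 0, "ay": 0, "az": 0, "claw": 85.4}

```text
t: 3.52
ee_pos: [0.4771, 0.1258, 0.1183]
ee_rot: [0.999, -0.05, 0.004, -0.001]
force: [-0.5, 0.2, 0.1]
width: 0.0855
```

```bash
python3 - <<'E'
from meas import *
p,d,K,T=snap("wrist","w2")
plan(.4742,.1256,.09)
E
```

```text
t3.58 at [0.4783 0.1258 0.1193] F [-0.5 -0.1  0. ] w 0.0856 | t [-0.072  0.011  0.487] a [-0.001  -0.0031  0.0001] q6 1.72
```

View pics/w2.png

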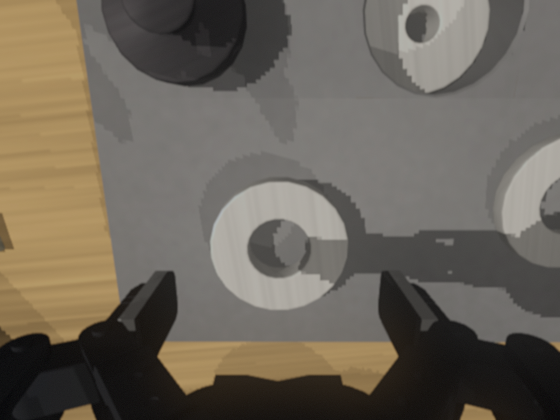

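The ring is centred at (279,244), between the fingers at x = 176 and 379. The jaws are aligned, so I refine once and descend.

```bash
python3 - <<'E'
from meas import *
f=np.load("w2.npz");p,d,K,T=f["p"],f["d"],f["K"],f["T"]
print(ring(p,K,T,(279,244),72,.078))
c=ring(p,K,T,(279,244),72,.078)[0];plan(c[0],c[1],.06)
E
```

```text
(array([0.4745, 0.1267]), np.float64(0.0337), 547)
t3.58 at [0.4783 0.1258 0.1193] F [-0.5 -0.1  0. ] w 0.0856 | t [-0.074 -0.006  0.987] a [-0.001  -0.0031  0.0001] q6 1.72
```

Emit:
apply_moves:
  targets:
    - {"tx": -0.074, "ty": 0, "tz": 0.3, "ax": -0.001, "ay": -0.0031, "az": 0, "claw": 85.4}
    - {"tx": 0, "ty": 0, "tz": 0.3, "ax": 0, "ay": 0, "az": 0, "claw": 85.4}
    - {"tx": 0, "ty": 0, "tz": 0, "ax": 0, "ay": 0, "az": 0, "claw": 85.4}

```text
t: 3.95
ee_pos: [0.4757, 0.1264, 0.0845]
ee_rot: [0.999, -0.05, 0.003, -0.0]
force: [0.9, 0.2, -0.4]
width: 0.0853
```

```bash
python3 -c "
from h import *
plan(.4742,.1258,.06)"
```

```text
t3.95 at [0.4757 0.1264 0.0845] F [ 0.9  0.2 -0.4] w 0.0853 | t [-0.027  0.013  0.408] a [-0.0002 -0.0017  0.0003] q6 1.72
```

Emit:
apply_moves:
  targets:
    - {"tx": -0.027, "ty": 0.01, "tz": 0.15, "ax": 0, "ay": -0.0017, "az": 0, "claw": 85.4}
    - {"tx": 0, "ty": 0, "tz": 0.15, "ax": 0, "ay": 0, "az": 0, "claw": 85.4}
    - {"tx": 0, "ty": 0, "tz": 0.05, "ax": 0, "ay": 0, "az": 0, "claw": 85.4}
    - {"tx": 0, "ty": 0, "tz": 0, "ax": 0, "ay": 0, "az": 0, "claw": 85.4}

```text
t: 4.45
ee_pos: [0.4745, 0.126, 0.0628]
ee_rot: [0.999, -0.05, 0.0, -0.0]
force: [0.4, -0.4, 0.4]
width: 0.0853
```

```bash
python3 -c "
from h import *
plan(.4742,.1258,.056)"
```

```text
t4.45 at [0.4745 0.126  0.0628] F [ 0.4 -0.4  0.4] w 0.0853 | t [-0.005  0.004  0.113] a [-0.0002 -0.0003  0.0003] q6 1.72
```

Emit:
apply_moves:
  targets:
    - {"tx": 0, "ty": 0, "tz": 0.1, "ax": 0, "ay": 0, "az": 0, "claw": 85.4}
    - {"tx": 0, "ty": 0, "tz": 0.04, "ax": 0, "ay": 0, "az": 0, "claw": 85.4}
    - {"tx": 0, "ty": 0, "tz": 0, "ax": 0, "ay": 0, "az": 0, "claw": 78}
    - {"tx": 0, "ty": 0, "tz": 0, "ax": 0, "ay": 0, "az": 0, "claw": 78}
    - {"tx": 0, "ty": 0, "tz": 0, "ax": 0, "ay": 0, "az": 0, "claw": 76}
  grip_force: 20

```text
t: 5.08
ee_pos: [0.4751, 0.126, 0.0548]
ee_rot: [0.999, -0.05, 0.001, -0.0]
force: [0.6, -0.3, 0.4]
width: 0.0794
```

```bash
python3 -c "
from h import *
plan(.4742,.1258,.055)"
```

```text
t5.08 at [0.4751 0.126  0.0548] F [ 0.6 -0.3  0.4] w 0.0794 | t [-0.014  0.004 -0.004] a [-0.0002 -0.0006  0.0004] q6 1.72
```

Grip holds at 79.4 mm. Now I slide it to about 12 mm short of the mouth.

Emit:
apply_moves:
  targets:
    - {"tx": 0.3, "ty": 0.227, "tz": 0, "ax": 0, "ay": 0, "az": 0, "claw": 76}
    - {"tx": 0.3, "ty": 0.227, "tz": 0, "ax": 0, "ay": 0, "az": 0, "claw": 76}
    - {"tx": 0.3, "ty": 0.227, "tz": 0, "ax": 0, "ay": 0, "az": 0, "claw": 76}
    - {"tx": 0.3, "ty": 0.227, "tz": 0, "ax": 0, "ay": 0, "az": 0, "claw": 76}
    - {"tx": 0.3, "ty": 0.227, "tz": 0, "ax": 0, "ay": 0, "az": 0, "claw": 76}
    - {"tx": 0, "ty": 0, "tz": 0, "ax": 0, "ay": 0, "az": 0, "claw": 76}

```text
t: 5.82
ee_pos: [0.5634, 0.044, 0.0548]
ee_rot: [0.999, -0.051, 0.001, -0.001]
force: [0.2, -1.1, 1.7]
width: 0.0793
```

```bash
python3 - <<'E'
from h import *
plan(.5786,.030,.055)
p,d,K,T=snap("wrist","w3")
E
```

```text
t5.83 at [0.5634 0.044  0.0548] F [ 0.2 -1.1  1.7] w 0.0793 | t [ 0.275  0.206 -0.003] a [-0.0005 -0.0007 -0.0002] q6 1.57
```

View pics/w3.png

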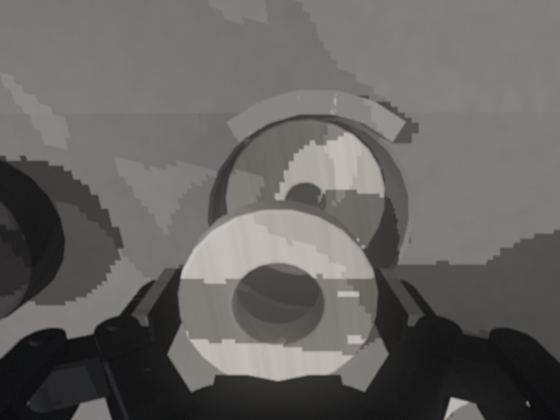

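The thick ring at (278,295) is held flat on the deck and slides fine. The mouth is ahead and to the right (rim about x 210 to 409), with the curved stop behind it. I fit the rim from close by.

```bash
cat > rim.py <<'E'
from meas import *
def rim(f,vmax=205,v0=100):
    q=np.load(f+".npz");d,K,T=q["d"],q["K"],q["T"];z=world(d,K,T)[...,2]
    L=[]
    for v in range(v0,vmax):
        c=np.where((z[v,150:450]<.0605)&(d[v,150:450]>0))[0]+150
        if len(c)>20: L+=[(c[0]-.5,v),(c[-1]+.5,v)]
    e=np.array([ray(K,T,a,b,.062)[:2] for a,b in L])
    from scipy.optimize import least_squares
    s=least_squares(lambda s:np.hypot(*(e-s).T)-.04125,[.59,.029],loss="soft_l1",f_scale=.0007)
    return s.x.round(4),np.median(abs(s.fun)).round(4),len(e)
E
python3 - <<'E'
from rim import *
print("mouth",rim("w3"))
f=np.load("w3.npz");p,d,K,T=f["p"],f["d"],f["K"],f["T"]
# ring outer silhouette upper half using depth top plane
z=world(d,K,T)[...,2];v,u=np.mgrid[:420,:560]
m=((abs(z-.0785)<.003)&(np.hypot(u-278,v-295)<105)).astype(np.uint8)
q=max(cv2.findContours(m,0,1)[0],key=cv2.contourArea)[:,0];q=q[q[:,1]<320]
e=np.array([ray(K,T,a,b,.078)[:2] for a,b in q])
from scipy.optimize import least_squares
s=least_squares(lambda s:np.hypot(*(e-s).T)-.04,[.563,.044],loss="soft_l1",f_scale=.0007);print("ring",s.x,np.median(abs(s.fun)))
E
```

```text
mouth (array([0.5905, 0.0275]), np.float64(0.0003), 170)
ring [0.56222833 0.04384039] 0.00035491094130927353
```

Emit:
apply_moves:
  targets:
    - {"tx": 0.1, "ty": 0.07, "tz": 0, "ax": 0, "ay": 0, "az": 0, "claw": 76}
    - {"tx": 0.12, "ty": 0.07, "tz": 0, "ax": 0, "ay": 0, "az": 0, "claw": 76}
    - {"tx": 0.12, "ty": 0.06, "tz": 0, "ax": 0, "ay": 0, "az": 0, "claw": 76}
    - {"tx": 0.1, "ty": 0.02, "tz": 0, "ax": 0, "ay": 0, "az": 0, "claw": 76}
    - {"tx": 0, "ty": 0, "tz": 0, "ax": 0, "ay": 0, "az": 0, "claw": 76}

```text
t: 6.5
ee_pos: [0.5879, 0.0291, 0.0543]
ee_rot: [0.999, -0.05, -0.0, -0.001]
force: [1.0, -0.4, 0.2]
width: 0.0793
```

```bash
python3 - <<'E'
from h import *
plan(.5905+.0012,.0275+.0002,.055)
E
```

```text
t6.50 at [0.5879 0.0291 0.0543] F [ 1.  -0.4  0.2] w 0.0793 | t [ 0.066  0.017 -0.012] a [-0.0008  0.0002  0.0004] q6 1.55
```

Emit:
apply_moves:
  targets:
    - {"tx": 0.07, "ty": 0.02, "tz": 0, "ax": 0, "ay": 0, "az": 0, "claw": 76}
    - {"tx": 0.01, "ty": 0, "tz": 0, "ax": 0, "ay": 0, "az": 0, "claw": 76}
    - {"tx": 0, "ty": 0, "tz": 0, "ax": 0, "ay": 0, "az": 0, "claw": 76}

```text
t: 6.88
ee_pos: [0.5917, 0.0273, 0.0527]
ee_rot: [0.999, -0.05, -0.001, -0.001]
force: [-0.3, -0.1, -2.6]
width: 0.0789
```

```bash
python3 - <<'E'
from h import *
plan(.5905+.0012,.0275+.0002,.055)
E
```

```text
t6.88 at [0.5917 0.0273 0.0527] F [-0.3 -0.1 -2.6] w 0.0789 | t [-0.001 -0.006 -0.039] a [-0.0006  0.0009  0.0006] q6 1.54
```

Emit:
apply_moves:
  targets:
    - {"tx": 0, "ty": 0, "tz": 0, "ax": 0, "ay": 0, "az": 0, "claw": 85.4}
    - {"tx": 0, "ty": 0, "tz": 0, "ax": 0, "ay": 0, "az": 0, "claw": 85.4}
    - {"tx": 0, "ty": 0, "tz": -0.1, "ax": 0, "ay": 0, "az": 0, "claw": 85.4}
    - {"tx": 0, "ty": 0, "tz": 0, "ax": 0, "ay": 0, "az": 0, "claw": 85.4}

```text
t: 7.38
ee_pos: [0.5928, 0.0272, 0.0603]
ee_rot: [0.999, -0.05, 0.0, -0.001]
force: [-0.5, -0.1, 0.4]
width: 0.0851
```

```bash
python3 - <<'E'
from rim import *
plan(.5917,.0277,.055)
p,d,K,T=snap("wrist","w4");W=world(d,K,T)
v,u=np.mgrid[:420,:560];c=K@(T[:3,:3]@np.array([.5905,.0275,.049])+T[:3,3]);c=c[:2]/c[2];print(c)
X=W[...,:2]-np.array([.5905,.0275]);rr=np.hypot(X[...,0],X[...,1]);m=(rr<.036)&(rr>.022)&(d>0)&(v<330)
A=np.c_[X[m],np.ones(m.sum())];s,*_=np.linalg.lstsq(A,W[m][:,2],rcond=None);print("plane",s,np.percentile(W[m][:,2],[5,50,95]))
E
```

```text
t7.38 at [0.5928 0.0272 0.0603] F [-0.5 -0.1  0.4] w 0.0851 | t [-0.019 -0.006  0.089] a [-0.0006  0.      0.0006] q6 1.54
[276.99080647 269.35803483]
plane [ 0.00095498 -0.0008661   0.04958439] [0.04863104 0.04958478 0.0505395 ]
```

The thick ring's top is 12.5 mm below the deck and flat, so step 1 is done. Next is the thin ring.

Emit:
apply_moves:
  targets:
    - {"tx": 0, "ty": 0, "tz": -0.9, "ax": 0, "ay": 0, "az": 0, "claw": 85.4}
    - {"tx": -0.43, "ty": 0.34, "tz": -0.1, "ax": 0, "ay": 0, "az": 0, "claw": 85.4}
    - {"tx": -0.43, "ty": 0.34, "tz": 0, "ax": 0, "ay": 0, "az": 0, "claw": 85.4}
    - {"tx": -0.43, "ty": 0.34, "tz": 0, "ax": 0, "ay": 0, "az": 0, "claw": 85.4}
    - {"tx": -0.43, "ty": 0.34, "tz": 0, "ax": 0, "ay": 0, "az": 0, "claw": 85.4}
    - {"tx": 0, "ty": 0, "tz": 0, "ax": 0, "ay": 0, "az": 0, "claw": 85.4}
    - {"tx": 0, "ty": 0, "tz": 0, "ax": 0, "ay": 0, "az": 0, "claw": 85.4}

```text
t: 8.3
ee_pos: [0.4799, -0.0457, 0.123]
ee_rot: [0.999, -0.049, 0.001, -0.0]
force: [0.0, 0.5, 1.0]
width: 0.0856
```

```bash
python3 - <<'E'
from rim import *
p,d,K,T=snap("wrist","w5");W=world(d,K,T);z=W[...,2]
X=np.hypot(W[...,0]-.4827,W[...,1]+.0434)
m=((z>.0685)&(z<.078)&(X<.05)&(d>0)).astype(np.uint8)
q=max(cv2.findContours(m,0,1)[0],key=cv2.contourArea)[:,0]
e=np.array([ray(K,T,a,b,.072)[:2] for a,b in q])
from scipy.optimize import least_squares
s=least_squares(lambda s:np.hypot(*(e-s).T)-.04,[.4827,-.0434],loss="soft_l1",f_scale=.0007);print("ring",s.x,np.median(abs(s.fun)),len(e))
plan(s.x[0],s.x[1],.053)
E
```

```text
ring [ 0.4825729  -0.04375881] 0.0006403460388202283 362
t8.35 at [ 0.4799 -0.0456  0.1229] F [-0.4 -0.4 -0.4] w 0.0854 | t [ 0.039 -0.035  1.165] a [-0.0002 -0.0008  0.001 ] q6 1.36
```

Emit:
apply_moves:
  targets:
    - {"tx": 0.039, "ty": -0.035, "tz": 0.3, "ax": 0, "ay": 0, "az": 0.001, "claw": 85.4}
    - {"tx": 0, "ty": 0, "tz": 0.4, "ax": 0, "ay": 0, "az": 0, "claw": 85.4}
    - {"tx": 0, "ty": 0, "tz": 0.1, "ax": 0, "ay": 0, "az": 0, "claw": 85.4}
    - {"tx": 0, "ty": 0, "tz": 0, "ax": 0, "ay": 0, "az": 0, "claw": 85.4}

```text
t: 8.85
ee_pos: [0.4864, -0.0426, 0.0751]
ee_rot: [0.999, -0.049, 0.003, -0.0]
force: [-0.0, 0.0, -0.3]
width: 0.0852
```

```bash
python3 -c "
from h import *
plan(.4826,-.0437,.0527)"
```

```text
t8.85 at [ 0.4864 -0.0426  0.0751] F [-0.   0.  -0.3] w 0.0852 | t [-0.064  0.025  0.373] a [-0.0001 -0.0019  0.0009] q6 1.37
```

Emit:
apply_moves:
  targets:
    - {"tx": -0.064, "ty": 0.02, "tz": 0.1, "ax": 0, "ay": -0.0019, "az": 0.0009, "claw": 85.4}
    - {"tx": -0.01, "ty": 0, "tz": 0.1, "ax": 0, "ay": 0, "az": 0, "claw": 85.4}
    - {"tx": 0, "ty": 0, "tz": 0.1, "ax": 0, "ay": 0, "az": 0, "claw": 85.4}
    - {"tx": 0, "ty": 0, "tz": 0.02, "ax": 0, "ay": 0, "az": 0, "claw": 85.4}
    - {"tx": 0, "ty": 0, "tz": 0, "ax": 0, "ay": 0, "az": 0, "claw": 85.4}

```text
t: 9.48
ee_pos: [0.4832, -0.0437, 0.0565]
ee_rot: [0.999, -0.051, 0.002, 0.0]
force: [-0.2, -0.2, -0.0]
width: 0.0855
```

```bash
python3 -c "
from h import *
plan(.4826,-.0437,.0527)"
```

```text
t9.47 at [ 0.4832 -0.0437  0.0565] F [-0.2 -0.2 -0. ] w 0.0855 | t [-0.009  0.001  0.064] a [ 0.0001 -0.001   0.    ] q6 1.37
```

Emit:
apply_moves:
  targets:
    - {"tx": -0.01, "ty": 0, "tz": 0.06, "ax": 0, "ay": -0.001, "az": 0, "claw": 85.4}
    - {"tx": 0, "ty": 0, "tz": 0, "ax": 0, "ay": 0, "az": 0, "claw": 76}
    - {"tx": 0, "ty": 0, "tz": 0, "ax": 0, "ay": 0, "az": 0, "claw": 76}
    - {"tx": 0, "ty": 0, "tz": 0, "ax": 0, "ay": 0, "az": 0, "claw": 76}

```text
t: 9.98
ee_pos: [0.4829, -0.0438, 0.0532]
ee_rot: [0.999, -0.051, 0.0, 0.0]
force: [-0.1, 1.0, 0.1]
width: 0.0787
```

```bash
python3 -c "
from h import *
plan(.4826,-.0437,.0527)"
```

```text
t9.97 at [ 0.4829 -0.0438  0.0532] F [-0.1  1.   0.1] w 0.0787 | t [-0.006 -0.001  0.008] a [ 0.0001 -0.0002  0.    ] q6 1.37
```

Emit:
apply_moves:
  targets:
    - {"tx": 0.283, "ty": -0.272, "tz": 0, "ax": 0, "ay": 0, "az": 0, "claw": 76}
    - {"tx": 0.283, "ty": -0.272, "tz": 0, "ax": 0, "ay": 0, "az": 0, "claw": 76}
    - {"tx": 0.283, "ty": -0.272, "tz": 0, "ax": 0, "ay": 0, "az": 0, "claw": 76}
    - {"tx": 0.283, "ty": -0.272, "tz": 0, "ax": 0, "ay": 0, "az": 0, "claw": 76}
    - {"tx": 0.283, "ty": -0.272, "tz": 0, "ax": 0, "ay": 0, "az": 0, "claw": 76}
    - {"tx": 0, "ty": 0, "tz": 0, "ax": 0, "ay": 0, "az": 0, "claw": 76}

```text
t: 10.72
ee_pos: [0.5775, 0.0297, 0.0531]
ee_rot: [0.999, -0.051, -0.001, 0.001]
force: [-0.2, -0.1, 1.3]
width: 0.0785
```

```bash
python3 - <<'E'
from rim import *
from scipy.optimize import least_squares
p,d,K,T=snap("wrist","w6");W=world(d,K,T);z=W[...,2];e0,M,o=pose()
X=np.hypot(W[...,0]-e0[0],W[...,1]-e0[1]);v,u=np.mgrid[:420,:560]
m=((z>.069)&(z<.076)&(X<.046)&(d>0)).astype(np.uint8)
q=max(cv2.findContours(m,0,1)[0],key=cv2.contourArea)[:,0];q=q[q[:,1]<320]
e=np.array([ray(K,T,a,b,.072)[:2] for a,b in q])
s=least_squares(lambda s:np.hypot(*(e-s).T)-.04,e0[:2],loss="soft_l1",f_scale=.0007);print("ring",s.x,np.median(abs(s.fun)),len(e))
off=e0[:2]-s.x;print("off",off);plan(.5905+off[0],.0275+off[1],.0532)
E
```

```text
ring [0.57737182 0.0296152 ] 0.000479397088963239 431
off [-0.00034946 -0.00016886]
t10.78 at [0.577  0.0294 0.0531] F [0.3 0.5 0.7] w 0.0786 | t [ 0.221  0.013 -0.002] a [ 0.0007  0.0006 -0.0003] q6 1.55
```

Emit:
apply_moves:
  targets:
    - {"tx": 0.08, "ty": 0.01, "tz": 0, "ax": 0, "ay": 0, "az": 0, "claw": 76}
    - {"tx": 0.08, "ty": 0, "tz": 0, "ax": 0, "ay": 0, "az": 0, "claw": 76}
    - {"tx": 0.07, "ty": 0, "tz": 0, "ax": 0, "ay": 0, "az": 0, "claw": 76}
    - {"tx": 0, "ty": 0, "tz": 0, "ax": 0, "ay": 0, "az": 0, "claw": 76}

```text
t: 11.28
ee_pos: [0.5893, 0.0262, 0.0526]
ee_rot: [0.999, -0.052, -0.002, 0.001]
force: [1.1, 1.4, -0.3]
width: 0.0787
```

```bash
python3 - <<'E'
from h import *
plan(.5902,.0273,.0532)
E
```

```text
t11.28 at [0.5893 0.0262 0.0526] F [ 1.1  1.4 -0.3] w 0.0787 | t [ 0.012 -0.02  -0.01 ] a [ 0.0007  0.0015 -0.0008] q6 1.55
```

Emit:
apply_moves:
  targets:
    - {"tx": 0.015, "ty": -0.02, "tz": 0, "ax": 0, "ay": 0, "az": 0, "claw": 76}
    - {"tx": 0, "ty": 0, "tz": 0, "ax": 0, "ay": 0, "az": 0, "claw": 76}
    - {"tx": 0, "ty": 0, "tz": 0, "ax": 0, "ay": 0, "az": 0, "claw": 85.4}
    - {"tx": 0, "ty": 0, "tz": 0, "ax": 0, "ay": 0, "az": 0, "claw": 85.4}
    - {"tx": 0, "ty": 0, "tz": -0.15, "ax": 0, "ay": 0, "az": 0, "claw": 85.4}
    - {"tx": 0, "ty": 0, "tz": 0, "ax": 0, "ay": 0, "az": 0, "claw": 85.4}

```text
t: 12.02
ee_pos: [0.5907, 0.0269, 0.0624]
ee_rot: [0.999, -0.052, -0.002, 0.001]
force: [2.1, -0.0, 0.5]
width: 0.0855
```

```bash
python3 - <<'E'
from rim import *
plan(.5905,.0275,.055)
p,d,K,T=snap("wrist","w7");W=world(d,K,T);v,u=np.mgrid[:420,:560]
X=W[...,:2]-np.array([.5905,.0275]);rr=np.hypot(X[...,0],X[...,1]);m=(rr<.036)&(rr>.022)&(d>0)&(v<330)
A=np.c_[X[m],np.ones(m.sum())];s,*_=np.linalg.lstsq(A,W[m][:,2],rcond=None);print("plane",s,np.percentile(W[m][:,2],[5,50,95]))
E
```

```text
t12.03 at [0.5907 0.0269 0.0624] F [ 2.1 -0.   0.5] w 0.0855 | t [-0.004 -0.01   0.123] a [ 0.001   0.0012 -0.0008] q6 1.55
plane [ 0.00113144 -0.00139171  0.05957868] [0.05863048 0.05958833 0.06053526]
```

View pics/w7.png

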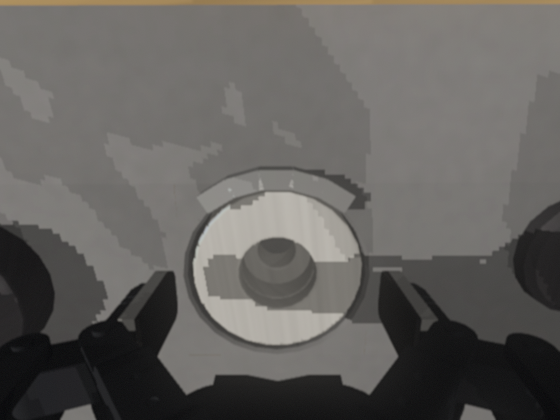

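The thin ring sits flat at (278,268), with its top 2.5 to 3 mm below the deck. Now I raise and move to the key.

Emit:
apply_moves:
  targets:
    - {"tx": 0, "ty": 0, "tz": -0.8, "ax": 0, "ay": 0, "az": 0, "claw": 85.4}
    - {"tx": 0, "ty": 0, "tz": -0.8, "ax": 0, "ay": 0, "az": 0, "claw": 60}
    - {"tx": 0, "ty": 0.5, "tz": -0.5, "ax": 0, "ay": 0, "az": 0, "claw": 40}
    - {"tx": 0, "ty": 0.6, "tz": 0, "ax": 0, "ay": 0, "az": 0, "claw": 40}
    - {"tx": 0, "ty": 0.6, "tz": 0, "ax": 0, "ay": 0, "az": 0, "claw": 40}
    - {"tx": 0, "ty": 0.5, "tz": 0, "ax": 0, "ay": 0, "az": 0, "claw": 40}
    - {"tx": 0, "ty": 0, "tz": 0, "ax": 0, "ay": 0, "az": 0, "claw": 40}

```text
t: 12.95
ee_pos: [0.5766, -0.1072, 0.1928]
ee_rot: [0.999, -0.051, -0.002, 0.002]
force: [0.1, -0.4, -0.7]
width: 0.0404
```

```bash
python3 - <<'E'
from rim import *
plan(.577,-.105,.2)
p,d,K,T=snap("wrist","w8");W=world(d,K,T);z=W[...,2]
m=(z>.107)&(z<.118)&(d>0)&(np.hypot(W[...,0]-.577,W[...,1]+.105)<.06)
q=max(cv2.findContours(m.astype(np.uint8),0,1)[0],key=cv2.contourArea)[:,0]
print(m.sum(),np.median(z[m]),cv2.minAreaRect(np.array([ray(K,T,a,b,.112)[:2] for a,b in q],np.float32)))
E
```

```text
t12.95 at [ 0.5766 -0.1072  0.1928] F [ 0.1 -0.4 -0.7] w 0.0404 | t [ 0.003 -0.037 -0.119] a [ 0.0014  0.0014 -0.0001] q6 1.32
1477 0.11229268283443182 ((0.5894366502761841, -0.10738979279994965), (0.011864676140248775, 0.059525180608034134), 81.21505737304688)
```

View pics/w8.png

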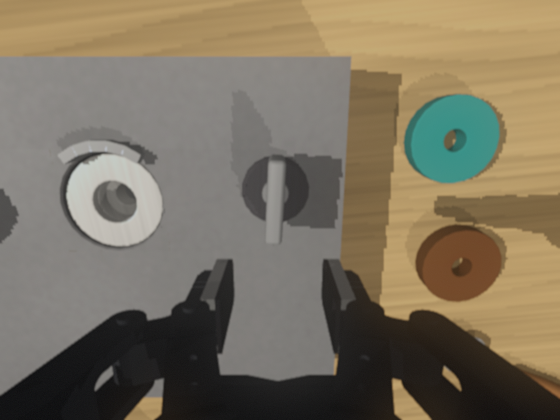

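The bow is at (275,200) in the image and measures 59.5 × 11.9 mm with its top at z = 0.112, which all matches. Its centre is (0.5894, -0.1074), yaw about -8.8°.

```bash
python3 -c "
from h import *
plan(.5894,-.1074,.13,np.deg2rad(-8.8))"
```

```text
t13.00 at [ 0.5766 -0.1062  0.1928] F [-0.3 -0.1  0.4] w 0.04 | t [ 0.218 -0.006  1.045] a [0.0013 0.0014 0.0168] q6 1.32
```

Emit:
apply_moves:
  targets:
    - {"tx": 0.218, "ty": -0.006, "tz": 0.1, "ax": 0.0013, "ay": 0.0014, "az": 0.0168, "claw": 40}
    - {"tx": 0, "ty": 0, "tz": 0.4, "ax": 0, "ay": 0, "az": 0, "claw": 40}
    - {"tx": 0, "ty": 0, "tz": 0.4, "ax": 0, "ay": 0, "az": 0, "claw": 40}
    - {"tx": 0, "ty": 0, "tz": 0, "ax": 0, "ay": 0, "az": 0, "claw": 40}

```text
t: 13.5
ee_pos: [0.5905, -0.1025, 0.1376]
ee_rot: [0.997, -0.076, 0.0, -0.001]
force: [0.7, 0.2, -1.1]
width: 0.0399
```

```bash
python3 -c "
from h import *
plan(.5894,-.1074,.088,np.deg2rad(-8.8))"
```

```text
t13.50 at [ 0.5905 -0.1025  0.1376] F [ 0.7  0.2 -1.1] w 0.0399 | t [-0.006  0.085  0.827] a [-0.0007 -0.0001  0.0007] q6 1.38
```

Emit:
apply_moves:
  targets:
    - {"tx": -0.006, "ty": 0.085, "tz": 0.1, "ax": 0, "ay": 0, "az": 0, "claw": 40}
    - {"tx": 0, "ty": 0, "tz": 0.3, "ax": 0, "ay": 0, "az": 0, "claw": 40}
    - {"tx": 0, "ty": 0, "tz": 0.3, "ax": 0, "ay": 0, "az": 0, "claw": 40}
    - {"tx": 0, "ty": 0, "tz": 0, "ax": 0, "ay": 0, "az": 0, "claw": 40}

```text
t: 14.0
ee_pos: [0.5904, -0.1069, 0.0949]
ee_rot: [0.997, -0.075, 0.002, -0.001]
force: [-0.8, 0.6, 0.6]
width: 0.0397
```

```bash
python3 -c "
from h import *
plan(.5894,-.1074,.088,np.deg2rad(-8.8))"
```

```text
t14.00 at [ 0.5904 -0.1069  0.0949] F [-0.8  0.6  0.6] w 0.0397 | t [-0.016  0.01   0.115] a [-0.0006 -0.001   0.0011] q6 1.37
```

Emit:
apply_moves:
  targets:
    - {"tx": -0.016, "ty": 0.01, "tz": 0.08, "ax": 0, "ay": -0.001, "az": 0.001, "claw": 40}
    - {"tx": 0, "ty": 0, "tz": 0, "ax": 0, "ay": 0, "az": 0, "claw": 16}
    - {"tx": 0, "ty": 0, "tz": 0, "ax": 0, "ay": 0, "az": 0, "claw": 8}
    - {"tx": 0, "ty": 0, "tz": 0, "ax": 0, "ay": 0, "az": 0, "claw": 8}
    - {"tx": 0, "ty": 0, "tz": 0, "ax": 0, "ay": 0, "az": 0, "claw": 8}
  grip_force: 20

```text
t: 14.62
ee_pos: [0.5901, -0.1072, 0.0906]
ee_rot: [0.997, -0.077, 0.001, -0.001]
force: [-0.5, 1.0, -1.1]
width: 0.0114
```

```bash
python3 -c "
from h import *
plan(.5894,-.1074,.088,np.deg2rad(-8.8))"
```

```text
t14.62 at [ 0.5901 -0.1072  0.0906] F [-0.5  1.  -1.1] w 0.0114 | t [-0.01   0.005  0.043] a [-0.0007 -0.0005  0.    ] q6 1.37
```

Emit:
apply_moves:
  targets:
    - {"tx": 0, "ty": 0, "tz": 0, "ax": 0, "ay": 0, "az": 0.04, "claw": 8}
    - {"tx": 0, "ty": 0, "tz": 0, "ax": 0, "ay": 0, "az": 0.04, "claw": 8}
    - {"tx": 0, "ty": 0, "tz": 0, "ax": 0, "ay": 0, "az": 0.04, "claw": 8}
    - {"tx": 0, "ty": 0, "tz": 0, "ax": 0, "ay": 0, "az": 0.04, "claw": 8}
    - {"tx": 0, "ty": 0, "tz": 0, "ax": 0, "ay": 0, "az": 0.04, "claw": 8}
    - {"tx": 0, "ty": 0, "tz": 0, "ax": 0, "ay": 0, "az": 0, "claw": 8}

```text
t: 15.38
ee_pos: [0.5896, -0.1081, 0.0906]
ee_rot: [0.921, -0.389, 0.0, 0.0]
force: [0.8, 1.3, -1.4]
width: 0.0114
```

```bash
python3 -c "
from h import *
plan(.5894,-.1074,.09,np.deg2rad(-8.8-51.5))
print(pose()[2]['ft_torque'])"
```

```text
t15.38 at [ 0.5896 -0.1081  0.0906] F [ 0.8  1.3 -1.4] w 0.0114 | t [-0.01  -0.007  0.01 ] a [-0.0001 -0.0003  0.0809] q6 2.02
[ 0.04931553 -0.01142537  0.10728797]
```

Emit:
apply_moves:
  targets:
    - {"tx": 0, "ty": 0, "tz": 0, "ax": 0, "ay": 0, "az": 0.035, "claw": 8}
    - {"tx": 0, "ty": 0, "tz": 0, "ax": 0, "ay": 0, "az": 0.035, "claw": 8}
    - {"tx": 0, "ty": 0, "tz": 0, "ax": 0, "ay": 0, "az": 0.012, "claw": 8}
    - {"tx": 0, "ty": 0, "tz": 0, "ax": 0, "ay": 0, "az": 0.005, "claw": 8}
    - {"tx": 0, "ty": 0, "tz": 0, "ax": 0, "ay": 0, "az": 0, "claw": 8}

```text
t: 16.0
ee_pos: [0.5892, -0.1084, 0.0906]
ee_rot: [0.861, -0.508, 0.0, 0.001]
force: [0.2, 0.5, -1.6]
width: 0.0113
```

```bash
python3 - <<'E'
from rim import *
plan(.5894,-.1074,.09,np.deg2rad(-8.8-51.5))
print(pose()[2]['ft_torque'])
p,d,K,T=snap("top","t2");W=world(d,K,T)
E
```

```text
t16.00 at [ 0.5892 -0.1084  0.0906] F [ 0.2  0.5 -1.6] w 0.0113 | t [-0.013 -0.011  0.01 ] a [ 0.0004 -0.0005 -0.0042] q6 2.29
[0.10125916 0.00495509 0.43109136]
```

The key turned 0.91 rad, and the reaction torque jumped to 0.43 N m against the spring's 0.13, so it is at the stop. Let go and lift.

Emit:
apply_moves:
  targets:
    - {"tx": 0, "ty": 0, "tz": 0, "ax": 0, "ay": 0, "az": 0, "claw": 85.4}
    - {"tx": 0, "ty": 0, "tz": 0, "ax": 0, "ay": 0, "az": 0, "claw": 85.4}
    - {"tx": 0, "ty": 0, "tz": 0, "ax": 0, "ay": 0, "az": 0, "claw": 85.4}
    - {"tx": 0, "ty": 0, "tz": 0, "ax": 0, "ay": 0, "az": 0, "claw": 85.4}
    - {"tx": 0, "ty": 0, "tz": -0.6, "ax": 0, "ay": 0, "az": 0, "claw": 85.4}
    - {"tx": 0, "ty": 0, "tz": -0.9, "ax": 0, "ay": 0, "az": -0.05, "claw": 85.4}
    - {"tx": 0, "ty": 0, "tz": -0.9, "ax": 0, "ay": 0, "az": -0.05, "claw": 85.4}
    - {"tx": 0, "ty": 0, "tz": 0, "ax": 0, "ay": 0, "az": -0.05, "claw": 85.4}
    - {"tx": 0, "ty": 0, "tz": 0, "ax": 0, "ay": 0, "az": -0.05, "claw": 85.4}
    - {"tx": 0, "ty": 0, "tz": 0, "ax": 0, "ay": 0, "az": -0.05, "claw": 85.4}

```text
t: 17.3
ee_pos: [0.5896, -0.1092, 0.241]
ee_rot: [0.992, -0.129, 0.001, 0.001]
force: [0.3, 0.6, -0.1]
width: 0.0854
```

```bash
python3 - <<'E'
from rim import *
plan(.577,-.105,.2)
p,d,K,T=snap("wrist","w9");W=world(d,K,T);z=W[...,2]
m=(z>.107)&(z<.118)&(d>0)&(np.hypot(W[...,0]-.589,W[...,1]+.107)<.06)
q=max(cv2.findContours(m.astype(np.uint8),0,1)[0],key=cv2.contourArea)[:,0]
print(cv2.minAreaRect(np.array([ray(K,T,a,b,.112)[:2] for a,b in q],np.float32)))
X=W[...,:2]-np.array([.5905,.0275]);rr=np.hypot(X[...,0],X[...,1]);m=(rr<.036)&(rr>.022)&(d>0)
A=np.c_[X[m],np.ones(m.sum())];s,*_=np.linalg.lstsq(A,W[m][:,2],rcond=None);print("plane",s,m.sum())
E
```

```text
t17.30 at [ 0.5896 -0.1092  0.241 ] F [ 0.3  0.6 -0.1] w 0.0854 | t [-0.223 -0.016  0.683] a [ 0.0008 -0.0008 -0.05  ] q6 1.48
((0.5892200469970703, -0.1074339970946312), (0.011853901669383049, 0.05982033908367157), 79.60137939453125)
plane [-6.39411058e-05 -2.31495059e-04  5.94948796e-02] 2460
```

View pics/w9.png

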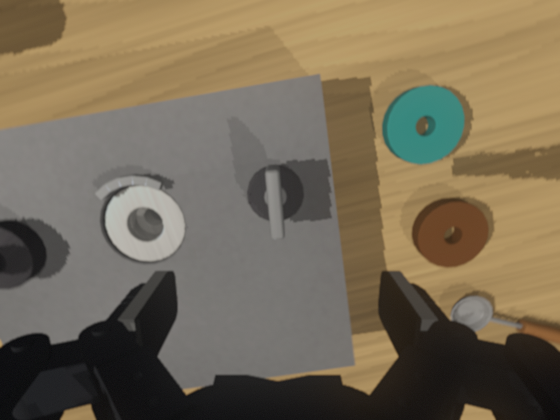

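The key at (275,203) is back within about 0.03 rad of rest. The column at (145,222) is flat, with its top 2.5 mm below the deck. The arm is clear, so I hand in.

```bash
python3 -c "
from h import *
print(r.hand_in())"
```

```text
the job is handed in; nothing more can be done
None
```

I loaded both rings and turned the key, then handed the job in at about 17 s of the 59 s allowed; the hand-in gives no verdict.

- **Rings:** I gripped each ring at its sides and slid it flat across the deck. I opened the jaws over the mouth so it dropped in, the thick ring first and the thin one last. After each drop the depth picture showed the ring flat: the thick ring's top was about 12.5 mm below the deck (13 expected), the thin ring's 2.5 mm (3 expected).
- **Key:** I turned it about 0.91 rad until it hit its stop, where the torque rose to 0.43 N m against about 0.13 N m from the spring, then let go. It came back to within about 0.03 rad of its starting angle.
- **Weight, plate and opal:** I planned the moves to stay clear of them and saw no contact. I did not measure their positions again at the end.

No check failed or disagreed. At the end the arm was about 13 cm above the key, touching nothing.

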